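# Lift the barrel polisher's cover past its hidden safety catch

### The job

The aluminium cover of the barrel polisher stands ajar, still held by a sprung safety catch hidden under its flared front lip. Reach under the lip, feel along it for the catch's paddle, push the paddle aside to the left (as seen from the robot) against its spring and, keeping it aside, lift the cover past the catch; then swing the cover up until it stands more than 60 degrees open and leave it there, with the catch sprung back. Work gently, never pressing on anything with more than 20 N nor flinging the cover, and leave the hammer, the grooved block and the jar alone.

Things in the scene. Friction and masses are not known exactly. Their poses are not given: they have to be found in the camera images.
- housing: Fixed grey steel housing of a bench barrel polisher, an open-topped box 183 deep (x) x 240 wide (y) mm; origin at the centre of its foot on the bench, x from its front (robot's side) to its hinge side, y to its left as the robot sees it, z up. Outer face of its front wall at x = -73 mm, that wall's top at z = 70 mm; the cover overhangs it by 57 mm.
- lip (a point): Middle of the front (top) edge of the cover's lip, at the start at x = -130, z = 122 mm of the housing. The cover is a 3 mm aluminium sheet, 236 mm wide along y, hinged at the far side; its front 22 mm, the lip, bend up at 45 degrees towards the robot. Axes as the housing's at the start, turning with the cover.
- bend (a point): Middle of the bend where the lip begins, at the start at x = -115, z = 107 mm of the housing; from here the cover slopes 5 degrees down to the hinge. Below is free space down to the bench, 42 mm deep to the front wall: a finger tilted 45 degrees, pointing forward and down, goes under the lip here. Turns with the cover.
- hinge (a point): Middle of the cover's hinge line, which runs along the housing's y at x = 100, z = 88 mm of the housing. Axes turn with the cover.
- cover (a joint): Opening angle of the cover (rad): 0 = ajar on its buffers, stop at 1.4. 0.45 kg, give or take a quarter; the hinge is stiff (0.75 N m of friction), so it stays at whatever angle it is left; lifting at the lip takes 4 to 7 N. With the catch engaged it stops after 0.02 rad (5 mm at the lip); it is past the catch above 0.08 rad (18 mm at the lip).
- catch (a joint): Turn of the catch (rad): 0 = engaged, 0.30 = stop; above 0.16 the cover is free; springs back when let go. A steel lever on an upright pin fixed in the housing at x = -30 mm; it stays down as the cover rises. Its paddle is pushed to +y: 3 N at first, 7 N at the stop. 13 to 22 mm of push at x = -110 mm frees the cover; from 24 mm it is rigid.
- search (a point): Fixed point on the housing at x = -110, y = 0, z = 85 mm, the middle of where the catch's paddle may be. The paddle is an upright blade 5 mm thick, x = -128 to -80 and z = 70 to 100 mm of the housing, hidden under the lip. Its y is not given: anywhere from -35 to +35 mm, different each time, so feel for it from the -y side.
- hammer: Loose hammer lying on the bench, 260 mm long; bystander, leave it alone.
- swage: Loose grooved steel block, 100 x 80 x 28 mm; bystander, leave it alone.
- jar: Loose small white jar, 48 mm wide, 55 mm tall; bystander, leave it alone.

How it is judged:
By the outcome, as a careful person would: the job done as asked, in the order asked, and still so for the second after the job is handed in, with the robot touching nothing.
It also fails if it takes over 64 s, if anything falls off the work surface, if the arm or the gripper's body presses on something with over 40 N, if the wrist force passes 120 N, or if a joint passes its speed limit or range.

### The arm

A 7-joint arm with a two-finger parallel gripper is mounted at the origin on the work surface. World frame = base frame: x ahead of the robot, y to its left, z up, the work surface at z = 0. Lengths are in m, angles in rad, forces in N, time in s.
With the tool pointing down it reaches from about 0.4 to 0.85 m from the base axis. Payload 10.4 kg.
Tool frame: the origin (TCP) lies midway between the tips of the shut fingers; the grasp point (between the pads) lies 19 mm behind it; z points along the fingers, y is the line along which they close (so a half turn about z gives the same grasp; the last joint's range is limited). The gripper opens to 87 mm and grips with 3 to 60 N. Pads are 19 mm wide; open, the fingers measure 117 mm over their backs; the gripper's body (75 mm by 190 mm) begins 51 mm behind the grasp point.
Start: joints at [1.169, 0.332, -0.065, 1.46, 0.022, 1.35, -0.088], TCP at [0.231, -0.581, 0.223] pointing down, gripper open.
Joint ranges: [-2.6, 2.6], [-0.5, 2.12], [-1.47, 1.34], [0.16, 2.42], [-1.27, 4.41], [0.06, 2.06], [-2.6, 2.6]. Speed limits (rad/s): [2.22, 2.22, 2.79, 2.79, 3.14, 3.14, 3.14].

### API

Orientations are given as a unit quaternion [w, x, y, z].
In Python, from workcell import bot gives the robot as it stands.
- The arm moves only by the tool drive_tool, never from a script. Its argument "steps" is text: rows parted by semicolons, each of 7 numbers parted by spaces: the shift along the tool's x, y, z in units of 0.03 m (1.0 is 0.03 m), then the turn, a rotation vector about the tool's x, y, z in units of 6 degrees (1.0 is 6 degrees), then the opening, from 0 (shut) to 1 (fully open). A call has exactly 10 rows; each row shifts and turns the commanded pose from where the row before left it, along the tool's axes as they then stand; what a row does not reach is not made up. A row lasts 1/10 s, in which the tool goes at most 50 mm and 8.59 degrees, less where a joint would pass 70% of its speed; a pose out of reach is approached as far as the arm can. A call with a number of a shift or a turn outside -1 to 1 is refused whole. A call with a gripper value outside its range is refused whole. The fingers move at their own pace and stop on an object; "grip_force" is the grip in N (left out, the last holds). Time passes only in rows, so rows that do not move let the fingers close, or fill a call up. It gives the time, the measured TCP pose, the force, the opening and the grip force at its end, in the units of the state.
- bot.sense(): the state, without advancing time (a new reading comes with each control period).
- bot.snapshot(name): name is "scene" or "top" or "wrist"; returns a dict with "color" (480x640x3 uint8, red, green, blue), "depth" (480x640 float32, m along the optical axis (not along the pixel's ray), 0 where there is no reading), "fovy" (degrees; the focal length in pixels is half the picture's height over the tangent of half this angle, whatever the lens; pixels are square), "cx", "cy" (the principal point, pixels), "world_from_camera" (4x4, takes a point from camera to world coordinates); the wrist camera has in their place "mount" (4x4, takes a point from camera to tool coordinates, whose origin is the TCP and whose axes are the flange's). Camera axes: x right, y up, looking along -z (the intrinsics and any distortion apply to the point x, -y, -z); pixel columns grow to the right and rows downward; lengths in m; the calibration is good to about 2 mm. A picture is of the moment at which its call begins: read the wrist's pose just before it.
- bot.job_done(): hands the job in; it is judged then, once.
The state is a dict: "time_s": time; "joint_positions": joint angles; "dq": joint speeds; "joint_efforts": joint torques, N m; "tool_pos": TCP position; "tcp_rot": TCP orientation; "force": force on the tool from outside, world axes, zero at the start; "torque": the same for the moment, N m; "opening": finger opening in m; "grasp_force": force on a finger pad.
Only numpy, scipy, OpenCV 4.12 (cv2) and the standard library are available. Lean on these libraries where they do the work, as an engineer would, in place of code of your own. Each camera call takes 0.05 s, during which the arm holds its last target. There are 200 camera calls.

## Working session

There is one attempt and no reset: what is moved stays moved. The work goes in short steps, Python scripts to look and compute and a tool call to move; the robot and the scene stay as the last step left them, time stands still between calls to the robot, and variables do not carry over. Pictures are saved under pics/ and viewed, at most 10 in all, crops included, and the job is handed in when it is done.

Besides the shell and the picture viewer there is one more tool, called after "Request:" as a command line: name --argument value ..., lists and objects as JSON in quotes. drive_tool: Moves the arm, as the interface text tells. Shifts and turns lie within -1 to 1; 1 stands for 0.03 m of shift or 6 degrees of turn. Its arguments: {"type":"object","properties":{"steps":{"type":"string"},"grip_force":{"type":"number"}},"required":["steps"]}

```bash
mkdir -p pics; ls
cat > h.py <<'E'
import numpy as np, cv2
from workcell import bot
from scipy.spatial.transform import Rotation as R
def cloud(s):
    f=240/np.tan(np.radians(s["fovy"]/2)); d=s["depth"]
    v,u=np.mgrid[:480,:640]
    P=np.stack([(u-s["cx"])/f*d,-(v-s["cy"])/f*d,-d],-1)
    T=s["world_from_camera"]
    return P@T[:3,:3].T+T[:3,3]
E
python3 - <<'E'
from h import *
a=bot.snapshot("scene");b=bot.snapshot("top")
np.savez("s.npz",a=cloud(a),b=cloud(b),da=a["depth"],db=b["depth"])
im=np.hstack([a["color"],b["color"]])[:,:,::-1]
cv2.imwrite("pics/a.png",a["color"][:,:,::-1]);cv2.imwrite("pics/b.png",b["color"][:,:,::-1])
print(bot.sense()); print([k for k in a], a["world_from_camera"],b["world_from_camera"])
E
```

```text
pics
{'time_s': 0.1, 'joint_positions': array([ 1.16939098,  0.3327944 , -0.06474703,  1.46084927,  0.02162135,
        1.34986536, -0.08852022]), 'dq': array([-0.00114738, -0.00317449,  0.00221992, -0.00249088,  0.0007894 ,
       -0.00078934,  0.00120754]), 'joint_efforts': array([ 1.55733109e-03, -6.24542856e+01,  2.49670947e-02, -3.90714884e+01,
       -6.13512495e-02,  3.65955848e-02,  9.13859435e-05]), 'tool_pos': array([ 0.23102647, -0.58037695,  0.22184637]), 'tcp_rot': array([-5.92696484e-04,  9.82112171e-01,  1.88295810e-01, -1.43761654e-04]), 'force': array([ 0.14233255, -0.82078202, -0.09680297]), 'torque': array([-0.01904632,  0.02254248, -0.01201396]), 'grasp_force': 0.0, 'opening': 0.08690750251702613}
['color', 'depth', 'fovy', 'cx', 'cy', 'world_from_camera'] [[ 0.78437625 -0.37058067  0.4974172   1.04165407]
 [ 0.6201601   0.45240598 -0.64088242 -0.56739603]
 [ 0.01246413  0.81117125  0.58467585  0.61988021]
 [ 0.          0.          0.          1.        ]] [[ 0.00735849  0.9830322  -0.18328542  0.34428201]
 [-0.99995905  0.00626802 -0.00652817  0.01019725]
 [-0.00526856  0.18332595  0.98303807  1.48259446]
 [ 0.          0.          0.          1.        ]]
```

View pics/a.png

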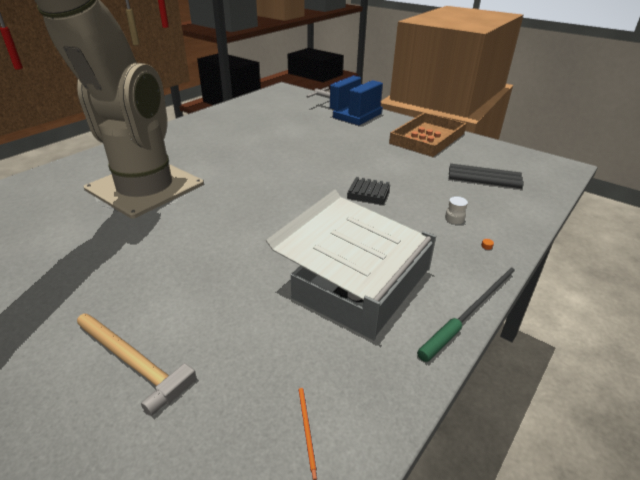

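View pics/b.png

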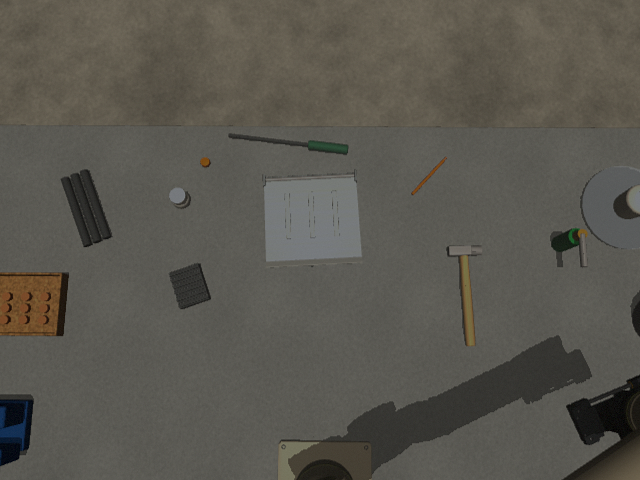

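The scene view shows the polisher with its cover around (350,245). In the top view the cover spans x 263–362, y 177–265 (lip at the bottom edge). The hammer is at (467,295), the swage at (189,285) and the jar at (179,197).

Run:
```python
from h import *
z=np.load("s.npz")
for k in "ab":
    P=z[k]; d=z["d"+k]>0
    if k=="b": m=np.zeros_like(d);m[165:275,250:375]=1
    else: m=np.zeros_like(d);m[185:330,262:440]=1
    Q=P[m&d]; Q=Q[(Q[:,2]>0.085)&(Q[:,2]<.14)]
    r=cv2.minAreaRect((Q[:,:2]*1000).astype(np.float32)); print(k,r,cv2.boxPoints(r).round(0).tolist(),Q[:,2].min(),Q[:,2].max())
    # lip row: front edge fit by y-bins
    fr=[]
    ys=np.arange(np.percentile(Q[:,1],3),np.percentile(Q[:,1],97),.01)
    for y in ys:
        s=Q[abs(Q[:,1]-y)<.005]; i=s[:,0].argmin(); fr.append([y,s[i,0],s[i,2]])
    fr=np.array(fr);p=np.polyfit(fr[:,0],fr[:,1],1);print("front x=",p,np.median(fr[:,2]),np.std(fr[:,1]-np.polyval(p,fr[:,0])))
    # profile
    c=Q[abs(Q[:,1]-np.median(Q[:,1]))<.004]; c=c[c[:,0].argsort()];print(c[::max(1,len(c)//25)][:,[0,2]].round(3).tolist())
P=z["b"]
for n,b in dict(hammer=(235,350,440,490),swage=(255,315,160,215),jar=(180,215,165,195),).items():
    Q=P[b[0]:b[1],b[2]:b[3]].reshape(-1,3);Q=Q[Q[:,2]>.012];print(n,Q.min(0).round(3),Q.max(0).round(3))
```

```text
a ((664.8264770507812, 34.41632080078125), (244.63328552246094, 241.68905639648438), 3.397128105163574) [[536.0, 148.0], [550.0, -93.0], [794.0, -79.0], [780.0, 162.0]] 0.08519783751838927 0.12488907834391894
front x= [-0.05629941  0.5458383 ] 0.12229045750624268 0.0007440940297614556
[[0.545, 0.123], [0.553, 0.118], [0.559, 0.11], [0.567, 0.106], [0.578, 0.106], [0.589, 0.107], [0.599, 0.106], [0.607, 0.104], [0.621, 0.103], [0.629, 0.103], [0.638, 0.102], [0.647, 0.1], [0.655, 0.101], [0.662, 0.099], [0.672, 0.1], [0.681, 0.099], [0.69, 0.096], [0.697, 0.097], [0.707, 0.096], [0.715, 0.095], [0.724, 0.096], [0.734, 0.095], [0.744, 0.091], [0.751, 0.092], [0.759, 0.091], [0.766, 0.091], [0.774, 0.092]]
b ((662.4923706054688, 37.85655212402344), (243.49972534179688, 238.80264282226562), 3.092379331588745) [[534.0, 151.0], [547.0, -88.0], [791.0, -75.0], [778.0, 164.0]] 0.08500972400690698 0.13107598228238193
front x= [-0.05607558  0.54379749] 0.12663519439175097 0.0006879183745996915
[[0.542, 0.13], [0.551, 0.119], [0.561, 0.116], [0.57, 0.107], [0.58, 0.109], [0.589, 0.112], [0.598, 0.103], [0.608, 0.104], [0.618, 0.107], [0.626, 0.105], [0.636, 0.104], [0.643, 0.108], [0.65, 0.101], [0.658, 0.099], [0.664, 0.104], [0.672, 0.106], [0.68, 0.102], [0.69, 0.105], [0.7, 0.097], [0.711, 0.094], [0.72, 0.099], [0.729, 0.095], [0.741, 0.092], [0.75, 0.094], [0.759, 0.092], [0.77, 0.09]]
hammer [ 0.344 -0.419  0.012] [0.612 0.01  1.483]
swage [0.344 0.01  0.012] [0.569 0.416 1.483]
jar [0.344 0.01  0.012] [0.755 0.412 1.483]
```

```bash
cat >> h.py <<'E'
a0=np.radians(3.2); O=np.array([.672,.037,0]); H=R.from_euler("z",a0)
def hp(p): return O+H.apply(np.array(p)/1000)      # housing mm -> world
def pose():
    s=bot.sense(); q=s["tcp_rot"]; return s["tool_pos"],R.from_quat([q[1],q[2],q[3],q[0]]),s
def toolR(pitch): # pitch = degrees below horizontal
    c,s=np.cos(np.radians(pitch)),np.sin(np.radians(pitch))
    return H*R.from_matrix(np.array([[s,0,c],[0,-1,0],[c,0,-s]]))
def plan(ph,pitch):
    p,r,s=pose(); T=toolR(pitch)
    print("turn(6deg)",((r.inv()*T).as_rotvec()/np.radians(6)).round(2),"then shift(30mm)",(T.inv().apply(hp(ph)-p)/.03).round(2),"shift now",(r.inv().apply(hp(ph)-p)/.03).round(2))
def show():
    p,r,s=pose(); z=H.inv().apply(r.apply([0,0,1]))
    print("t",s["time_s"],"housing mm",(H.inv().apply(p-O)*1000).round(1),"z",z.round(3),"F(h)",H.inv().apply(s["force"]).round(2),"q",s["joint_positions"].round(2),s["opening"])
E
python3 - <<'E'
from h import *
show(); plan([-206,-60,178],45)
E
```

```text
t 0.1 housing mm [-474.7 -591.8  221.8] z [-0.     0.001 -1.   ] F(h) [ 0.1  -0.83 -0.1 ] q [ 1.17  0.33 -0.06  1.46  0.02  1.35 -0.09] 0.08690750251702613
turn(6deg) [-1.22  7.44  2.92] then shift(30mm) [  5.3  -17.73   7.37] shift now [ 14.12 -13.96   1.48]
```

Request:
drive_tool --steps "0 0 0 -.122 .744 .292 0;0 0 0 -.122 .744 .292 0;0 0 0 -.122 .744 .292 0;0 0 0 -.122 .744 .292 0;0 0 0 -.122 .744 .292 0;0 0 0 -.122 .744 .292 0;0 0 0 -.122 .744 .292 0;0 0 0 -.122 .744 .292 0;0 0 0 -.122 .744 .292 0;0 0 0 -.122 .744 .292 0"

```text
time_s: 1.1
tool_pos: [0.2308, -0.5808, 0.2225]
tcp_rot: [-0.01, 0.923, 0.025, 0.384]
force: [0.3, 0.6, 0.6]
opening: 0.0149
grasp_force: 0.0
```

Request:
drive_tool --steps ".265 -.887 .368 0 0 0 0;.265 -.887 .368 0 0 0 0;.265 -.887 .368 0 0 0 0;.265 -.887 .368 0 0 0 0;.265 -.887 .368 0 0 0 0;.265 -.887 .368 0 0 0 0;.265 -.887 .368 0 0 0 0;.265 -.887 .368 0 0 0 0;.265 -.887 .368 0 0 0 0;.265 -.887 .368 0 0 0 0"

```text
time_s: 2.1
tool_pos: [0.3506, -0.3063, 0.2002]
tcp_rot: [-0.01, 0.923, 0.026, 0.383]
force: [1.3, 0.1, 0.7]
opening: 0.0002
grasp_force: 0.0
```

```bash
python3 -c "
from h import *
show(); plan([-206,-60,178],45)"
```

```text
t 2.1 housing mm [-340.  -324.8  200.2] z [ 0.707 -0.001 -0.707] F(h) [1.35 0.05 0.72] q [ 1.45 -0.19 -0.29  2.29 -1.    0.98  0.21] 0.00019924486375820966
turn(6deg) [ 0.01 -0.01  0.  ] then shift(30mm) [ 2.64 -8.83  3.68] shift now [ 2.64 -8.83  3.68]
```

Request:
drive_tool --steps ".264 -.883 .368 0 0 0 0;.264 -.883 .368 0 0 0 0;.264 -.883 .368 0 0 0 0;.264 -.883 .368 0 0 0 0;.264 -.883 .368 0 0 0 0;.264 -.883 .368 0 0 0 0;.264 -.883 .368 0 0 0 0;.264 -.883 .368 0 0 0 0;.264 -.883 .368 0 0 0 0;.264 -.883 .368 0 0 0 0"

```text
time_s: 3.1
tool_pos: [0.4875, -0.0789, 0.1968]
tcp_rot: [-0.02, 0.924, 0.033, 0.379]
force: [-0.6, -1.2, -0.4]
opening: 0.0005
grasp_force: 0.0
```

Run:
```python
from h import *
show()
p,r,_=pose(); s=bot.snapshot("wrist"); cv2.imwrite("pics/w.png",s["color"][:,:,::-1])
T=np.eye(4);T[:3,:3]=r.as_matrix();T[:3,3]=p; s["world_from_camera"]=T@s["mount"]
P=cloud(s); ok=s["depth"]>0
Q=H.inv().apply(P[ok]-O)*1000
print(s["mount"].round(3))
m=(Q[:,0]>-150)&(Q[:,0]<120)&(Q[:,2]>80)&(Q[:,2]<150)
Q=Q[m]; print(len(Q),np.percentile(Q[:,1],[.5,99.5]))
for y in (-100,-60,-30,0,30,60,100):
    c=Q[abs(Q[:,1]-y)<4]
    if len(c)>5:
        i=c[:,0].argmin(); print(y,c[c[:,0]<c[i,0]+2].mean(0).round(1), [ (x,c[abs(c[:,0]-x)<3][:,2].mean().round(1)) for x in (-125,-120,-115,-110,-105,-90,-60)])
np.save("Q.npy",Q); plan([-100,-60,72],45)
```

```text
t 3.1 housing mm [-190.7 -105.4  196.8] z [ 0.702  0.022 -0.711] F(h) [-0.62 -1.12 -0.44] q [ 1.23 -0.5  -0.79  2.42 -1.25  0.7  -0.27] 0.0004970149945822762
[[ 0.     0.963  0.269  0.073]
 [ 1.    -0.    -0.    -0.   ]
 [-0.     0.269 -0.963 -0.163]
 [ 0.     0.     0.     1.   ]]
61457 [-117.39058363  116.53473476]
-100 [-130.2 -100.2  122.7] [(-125, np.float64(120.1)), (-120, np.float64(114.8)), (-115, np.float64(110.0)), (-110, np.float64(108.4)), (-105, np.float64(107.9)), (-90, np.float64(106.5)), (-60, np.float64(104.0))]
-60 [-130.3  -60.   122.7] [(-125, np.float64(120.1)), (-120, np.float64(114.7)), (-115, np.float64(109.6)), (-110, np.float64(108.3)), (-105, np.float64(107.9)), (-90, np.float64(106.6)), (-60, np.float64(104.7))]
-30 [-130.5  -30.1  122.8] [(-125, np.float64(119.6)), (-120, np.float64(115.0)), (-115, np.float64(109.7)), (-110, np.float64(108.4)), (-105, np.float64(108.0)), (-90, np.float64(106.5)), (-60, np.float64(103.9))]
0 [-130.4    0.   122.7] [(-125, np.float64(99.2)), (-120, np.float64(98.3)), (-115, np.float64(100.1)), (-110, np.float64(107.2)), (-105, np.float64(107.8)), (-90, np.float64(106.6)), (-60, np.float64(104.8))]
30 [-130.3   30.2  122.8] [(-125, np.float64(119.7)), (-120, np.float64(114.7)), (-115, np.float64(109.7)), (-110, np.float64(108.4)), (-105, np.float64(107.9)), (-90, np.float64(106.5)), (-60, np.float64(104.0))]
60 [-130.6   60.   122.7] [(-125, np.float64(119.7)), (-120, np.float64(114.7)), (-115, np.float64(109.6)), (-110, np.float64(108.3)), (-105, np.float64(107.8)), (-90, np.float64(106.5)), (-60, np.float64(104.7))]
100 [-130.7   97.3  122.5] [(-125, np.float64(119.1)), (-120, np.float64(114.3)), (-115, np.float64(109.6)), (-110, np.float64(108.1)), (-105, np.float64(107.9)), (-90, np.float64(106.4)), (-60, np.float64(103.8))]
turn(6deg) [-0.25  0.06  0.1 ] then shift(30mm) [-0.85 -1.36  5.04] shift now [-0.8  -1.23  5.08]
```

View pics/w.png

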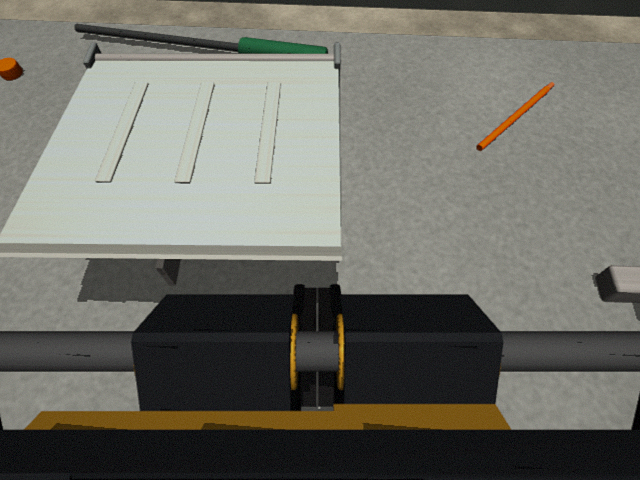

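The wrist view shows the lip's edge at row 250 and the paddle peeking out below it at about (168,270). The arm sits at joint limits (j2, j4), so I go forward from here.

Run:
```python
from h import *
p,r,_=pose(); s=bot.snapshot("wrist")
T=np.eye(4);T[:3,:3]=r.as_matrix();T[:3,3]=p; s["world_from_camera"]=T@s["mount"]
Q=H.inv().apply((cloud(s)[258:290,140:200].reshape(-1,3)-O))*1000
m=(Q[:,2]>62)&(Q[:,2]<104)&(Q[:,0]<-75);Q=Q[m]
print(len(Q),Q.min(0).round(1),Q.max(0).round(1)); f=Q[Q[:,0]<-124]; print(f.mean(0),np.percentile(f[:,1],[5,50,95]))
plan([-150,-60,122],45)
```

```text
461 [-128.3    1.8   69.3] [-107.4    7.7  101.5]
[-126.79262024    4.14943544   88.19979245] [2.24599448 3.81285798 7.00147175]
turn(6deg) [-0.26  0.07  0.11] then shift(30mm) [-0.82 -1.4   2.7 ] shift now [-0.79 -1.34  2.75]
```

Request:
drive_tool --steps "-.08 -.2 .27 -.026 .007 .011 0;-.08 -.2 .27 -.026 .007 .011 0;-.08 -.2 .27 -.026 .007 .011 0;-.08 -.2 .27 -.026 .007 .011 0;-.08 -.2 .27 -.026 .007 .011 0;-.08 -.2 .27 -.026 .007 .011 0;-.08 -.2 .27 -.026 .007 .011 0;-.08 -.2 .27 -.026 .007 .011 0;-.08 -.2 .27 -.026 .007 .011 0;-.08 -.2 .27 -.026 .007 .011 0"

```text
time_s: 4.2
tool_pos: [0.5364, -0.0207, 0.1309]
tcp_rot: [-0.01, 0.927, 0.023, 0.375]
force: [0.4, -1.0, -0.4]
opening: 0.0005
grasp_force: 0.0
```

```bash
python3 -c "
from h import *
show(); plan([-150,-40,122],45);plan([-102,-40,74],45)"
```

```text
t 4.2 housing mm [-138.6  -50.   130.9] z [ 0.695 -0.002 -0.719] F(h) [ 0.32 -0.97 -0.38] q [ 1.03 -0.23 -0.97  2.42 -1.27  0.23 -0.36] 0.00047221888590181257
turn(6deg) [ 0.02  0.16 -0.05] then shift(30mm) [-0.48 -0.33 -0.06] shift now [-0.48 -0.33 -0.05]
turn(6deg) [ 0.02  0.16 -0.05] then shift(30mm) [-0.48 -0.33  2.2 ] shift now [-0.44 -0.34  2.21]
```

The arm's posture is contorted: j3, j4 and j5 are all near their limits. I'll back out the way I came and re-approach with the arm planar.

```bash
cat >> h.py <<'E'
def planw(pw,Rt):
    p,r,s=pose()
    print("turn",((r.inv()*Rt).as_rotvec()/np.radians(6)).round(2),"then shift",(Rt.inv().apply(np.array(pw)-p)/.03).round(2),"shift now",(r.inv().apply(np.array(pw)-p)/.03).round(2))
E
python3 - <<'E'
from h import *
planw([.4875,-.079,.2],toolR(45)); planw([.35,-.306,.21],toolR(45)); planw([.231,-.581,.222],R.from_quat([.982,.188,0,0]))
E
```

```text
turn [ 0.02  0.16 -0.05] then shift [ 0.4   1.85 -2.86] shift now [ 0.37  1.85 -2.86]
turn [ 0.02  0.16 -0.05] then shift [-2.9   9.15 -6.63] shift now [-2.95  9.18 -6.56]
turn [ 1.19 -7.28 -2.98] then shift [-16.36  13.6   -3.04] shift now [-5.84 18.14 -9.93]
```

Request:
drive_tool --steps ".1 .46 -.72 0 0 0 0;.1 .46 -.72 0 0 0 0;.1 .46 -.72 0 0 0 0;.1 .46 -.72 0 0 0 0;-.37 .81 -.41 0 0 0 0;-.37 .81 -.41 0 0 0 0;-.37 .81 -.41 0 0 0 0;-.37 .81 -.41 0 0 0 0;-.37 .81 -.41 0 0 0 0;-.37 .81 -.41 0 0 0 0"

```text
time_s: 5.2
tool_pos: [0.3962, -0.2303, 0.2085]
tcp_rot: [-0.011, 0.927, 0.023, 0.375]
force: [1.0, -0.3, -0.3]
opening: 0.0008
grasp_force: 0.0
```

Request:
drive_tool --steps "-.37 .81 -.41 0 0 0 0;-.37 .81 -.41 0 0 0 0;-.3 .9 -.35 0 0 0 0;-.3 .9 -.35 0 0 0 0;-.3 .9 -.35 0 0 0 0;-.3 .9 -.35 0 0 0 0;-.3 .9 -.35 0 0 0 0;-.3 .9 -.35 0 0 0 0;-.3 .9 -.35 0 0 0 0;-.3 .9 -.35 0 0 0 0"

```text
time_s: 6.2
tool_pos: [0.2665, -0.5017, 0.2202]
tcp_rot: [-0.011, 0.927, 0.023, 0.375]
force: [1.4, -1.1, -1.0]
opening: -0.0
grasp_force: 0.0
```

Run:
```python
from h import *
show(); print(pose()[0]);planw([.231,-.581,.222],R.from_quat([.982,.188,0,0]))
```

```text
t 6.2 housing mm [-434.9 -515.2  220.2] z [ 0.695 -0.001 -0.719] F(h) [ 1.33 -1.16 -0.98] q [ 1.54  0.18 -0.12  1.87 -0.83  1.17  0.28] -2.088669568224013e-05
[ 0.26650447 -0.50171225  0.22018482]
turn [ 1.17 -7.27 -2.99] then shift [-2.08  2.02 -0.06] shift now [-0.9   2.58 -0.96]
```

Request:
drive_tool --steps "0 0 0 .117 -.727 -.3 0;0 0 0 .117 -.727 -.3 0;0 0 0 .117 -.727 -.3 0;0 0 0 .117 -.727 -.3 0;0 0 0 .117 -.727 -.3 0;0 0 0 .117 -.727 -.3 0;0 0 0 .117 -.727 -.3 0;0 0 0 .117 -.727 -.3 0;0 0 0 .117 -.727 -.3 0;0 0 0 .117 -.727 -.3 0"

```text
time_s: 7.2
tool_pos: [0.2669, -0.5009, 0.2206]
tcp_rot: [0.0, 0.982, 0.189, -0.002]
force: [0.2, -0.9, 0.4]
opening: 0.0005
grasp_force: 0.0
```

Run:
```python
from h import *
show(); print(pose()[0]);planw([.5,-.25,.26],toolR(90));planw([.5,-.02,.26],toolR(90))
```

```text
t 7.2 housing mm [-434.4 -514.4  220.6] z [-0.003 -0.001 -1.   ] F(h) [ 0.15 -0.86  0.35] q [ 1.17  0.22 -0.2   1.61  0.05  1.32 -0.23] 0.0005193909373552364
[ 0.26694978 -0.50089549  0.22056267]
turn [0.01 0.03 3.1 ] then shift [ 8.22 -7.92 -1.31] shift now [10.31 -4.88 -1.35]
turn [0.01 0.03 3.1 ] then shift [  8.65 -15.57  -1.31] shift now [ 13.16 -12.    -1.36]
```

Request:
drive_tool --steps ".98 -.47 -.13 0 0 0 0;.98 -.47 -.13 0 0 0 0;.98 -.47 -.13 0 0 0 0;.98 -.47 -.13 0 0 0 0;.98 -.47 -.13 0 0 0 0;.98 -.47 -.13 0 0 0 0;.98 -.47 -.13 0 0 0 0;.98 -.47 -.13 0 0 0 0;.98 -.47 -.13 0 0 0 0;.98 -.47 -.13 0 0 0 0"

```text
time_s: 8.2
tool_pos: [0.4886, -0.2602, 0.2592]
tcp_rot: [0.0, 0.982, 0.189, -0.0]
force: [0.3, -0.5, 0.0]
opening: 0.0006
grasp_force: 0.0
```

Run:
```python
from h import *
show(); print(pose()[0]);planw([.5,-.02,.26],toolR(90))
```

```text
t 8.2 housing mm [-199.7 -286.5  259.2] z [-0.001 -0.001 -1.   ] F(h) [ 0.25 -0.56  0.05] q [ 0.79  0.19 -0.44  1.58  0.08  1.39 -0.85] 0.0005838490246435419
[ 0.48859537 -0.26015735  0.25920701]
turn [0.01 0.01 3.09] then shift [ 0.83 -7.97 -0.03] shift now [ 3.32 -7.3  -0.03]
```

Request:
drive_tool --steps ".33 -.73 0 0 0 0 0;.33 -.73 0 0 0 0 0;.33 -.73 0 0 0 0 0;.33 -.73 0 0 0 0 0;.33 -.73 0 0 0 0 0;.33 -.73 0 0 0 0 0;.33 -.73 0 0 0 0 0;.33 -.73 0 0 0 0 0;.33 -.73 0 0 0 0 0;.33 -.73 0 0 0 0 0"

```text
time_s: 9.2
tool_pos: [0.4989, -0.0204, 0.2587]
tcp_rot: [0.001, 0.982, 0.189, -0.001]
force: [0.5, -0.6, 0.5]
opening: 0.0006
grasp_force: 0.0
```

Run:
```python
from h import *
show(); print(pose()[0]);plan([-160,-40,240],45)
```

```text
t 9.2 housing mm [-176.1  -47.7  258.7] z [-0.001 -0.001 -1.   ] F(h) [ 0.47 -0.67  0.48] q [ 0.56  0.08 -0.63  1.7   0.05  1.38 -1.28] 0.0006240552528096322
[ 0.49885441 -0.02040521  0.25874943]
turn(6deg) [-1.2   7.44  2.93] then shift(30mm) [-0.06 -0.26  0.82] shift now [ 0.59 -0.07  0.62]
```

Request:
drive_tool --steps ".06 0 .06 -.12 .744 .293 0;.06 0 .06 -.12 .744 .293 0;.06 0 .06 -.12 .744 .293 0;.06 0 .06 -.12 .744 .293 0;.06 0 .06 -.12 .744 .293 0;.06 0 .06 -.12 .744 .293 0;.06 0 .06 -.12 .744 .293 0;.06 0 .06 -.12 .744 .293 0;.06 0 .06 -.12 .744 .293 0;.06 0 .06 -.12 .744 .293 0"

```text
time_s: 10.2
tool_pos: [0.5209, -0.0169, 0.2485]
tcp_rot: [-0.01, 0.923, 0.025, 0.384]
force: [0.7, 0.4, 1.1]
opening: 0.0003
grasp_force: 0.0
```

Run:
```python
from h import *
show(); print(pose()[0]);plan([-156,-40,124],45)
```

```text
t 10.2 housing mm [-153.9  -45.4  248.5] z [ 0.709 -0.001 -0.705] F(h) [0.67 0.32 1.06] q [ 0.52 -0.44 -0.44  2.34 -0.57  0.47 -1.06] 0.0003062042712674871
[ 0.52087237 -0.01691682  0.24850539]
turn(6deg) [ 0.01 -0.03 -0.01] then shift(30mm) [-2.98 -0.18  2.89] shift now [-2.99 -0.18  2.88]
```

```bash
cat > fk.py <<'E'
from h import *
from scipy.optimize import least_squares
hz=lambda x,y,z:H.apply(np.array([x,y,z])/np.linalg.norm([x,y,z]))
D=[((.231,-.5804,.2218),hz(0,.001,-1),1.461),((.3506,-.3063,.2002),hz(.707,-.001,-.707),2.29),((.5364,-.0207,.1309),hz(.695,-.002,-.719),2.42),((.2665,-.5017,.2202),hz(.695,-.001,-.719),1.87),((.267,-.5009,.2206),hz(-.003,-.001,-1),1.61),((.4886,-.2602,.2592),hz(0,0,-1),1.58),((.4989,-.0204,.2587),hz(0,0,-1),1.70),((.5209,-.0169,.2485),hz(.709,-.001,-.705),2.34),((.4875,-.0789,.1968),hz(.702,.022,-.711),2.42)]
def f(x):
    h,L,a,b=x
    return [(np.linalg.norm(np.array(p)-L*np.array(z)-[0,0,h])**2-(a*a+b*b+2*a*b*np.cos(q)))*5 for p,z,q in D]
s=least_squares(f,[.35,.3,.42,.4]); X=s.x
def chk(ph,pitch):
    h,L,a,b=X; c,si=np.cos(np.radians(pitch)),np.sin(np.radians(pitch))
    W=hp(ph)-L*H.apply([c,0,-si]); r=np.hypot(W[0],W[1]); z=W[2]-h; d=np.hypot(r,z)
    q4=np.arccos((d*d-a*a-b*b)/2/a/b); al=np.arctan2(b*np.sin(q4),a+b*np.cos(q4))
    q2=np.arctan2(r,z)-al; q6=np.pi/2+np.radians(pitch)-q2-q4
    return np.round([q2,q4,q6],2)
if __name__=="__main__":
    print(X,np.array(s.fun).round(3))
    for pt in ((-156,-20,124),(-130,-20,100),(-120,-20,85),(-100,-20,72)):
        print(pt,[(pi,chk(pt,pi).tolist()) for pi in (30,40,45,50,55,60)])
E
python3 fk.py
```

```text
[0.2364246  0.35544618 0.47693733 0.47693633] [ 0.01   0.017 -0.029  0.011  0.003 -0.006 -0.022  0.02  -0.004]
(-156, -20, 124) [(30, [-0.07, 2.68, -0.51]), (40, [-0.15, 2.56, -0.14]), (45, [-0.16, 2.5, 0.02]), (50, [-0.15, 2.43, 0.16]), (55, [-0.13, 2.36, 0.3]), (60, [-0.1, 2.29, 0.42])]
(-130, -20, 100) [(30, [0.08, 2.63, -0.62]), (40, [-0.02, 2.53, -0.24]), (45, [-0.04, 2.47, -0.08]), (50, [-0.04, 2.41, 0.08]), (55, [-0.03, 2.34, 0.22]), (60, [-0.0, 2.27, 0.35])]
(-120, -20, 85) [(30, [0.16, 2.62, -0.68]), (40, [0.04, 2.52, -0.29]), (45, [0.02, 2.46, -0.13]), (50, [0.02, 2.4, 0.03]), (55, [0.03, 2.33, 0.18]), (60, [0.05, 2.26, 0.31])]
(-100, -20, 72) [(30, [0.23, 2.58, -0.71]), (40, [0.12, 2.48, -0.33]), (45, [0.09, 2.43, -0.16]), (50, [0.09, 2.36, -0.01]), (55, [0.09, 2.3, 0.14]), (60, [0.11, 2.23, 0.28])]
```

Run:
```python
from fk import *
for pt in ((-170,-20,154),(-155,-20,130),(-135,-20,105),(-113,-20,72),(-113,-20,95)):
    print(pt,[(pi,chk(pt,pi).tolist()) for pi in (45,50,55,60)])
# cover opened by th: TCP at point (radial r from hinge along plate, offset below plate)
for th in (0,10,20,30,40,50,60,68):
    a=np.radians(5+th)
    row=[]
    for rr,off in ((215,15),(150,12)):
        ph=np.array([100-rr*np.cos(a)-off*np.sin(a),-20,88+rr*np.sin(a)-off*np.cos(a)])
        row.append((ph.round(0).tolist(),[(pi,chk(ph,pi).tolist()) for pi in (55,40,25,10,0)]))
    print(th,*row,sep="\n  ")
```

```text
(-170, -20, 154) [(45, [-0.27, 2.49, 0.13]), (50, [-0.25, 2.43, 0.26]), (55, [-0.22, 2.36, 0.39]), (60, [-0.18, 2.28, 0.51])]
(-155, -20, 130) [(45, [-0.17, 2.49, 0.04]), (50, [-0.16, 2.43, 0.18]), (55, [-0.14, 2.36, 0.31]), (60, [-0.11, 2.29, 0.44])]
(-135, -20, 105) [(45, [-0.06, 2.48, -0.06]), (50, [-0.06, 2.41, 0.09]), (55, [-0.05, 2.34, 0.23]), (60, [-0.02, 2.27, 0.37])]
(-113, -20, 72) [(45, [0.07, 2.45, -0.17]), (50, [0.06, 2.39, -0.01]), (55, [0.07, 2.33, 0.14]), (60, [0.08, 2.26, 0.28])]
(-113, -20, 95) [(45, [0.01, 2.44, -0.09]), (50, [0.01, 2.37, 0.06]), (55, [0.02, 2.31, 0.2]), (60, [0.04, 2.24, 0.34])]
0
  ([-115.0, -20.0, 92.0], [(55, [0.02, 2.31, 0.19]), (40, [0.03, 2.51, -0.27]), (25, [0.23, 2.64, -0.86]), (10, [0.62, 2.67, -1.54]), (0, [0.88, 2.61, -1.93])])
  ([-50.0, -20.0, 89.0], [(55, [0.15, 2.18, 0.2]), (40, [0.16, 2.37, -0.26]), (25, [0.31, 2.5, -0.8]), (10, [0.61, 2.53, -1.39]), (0, [0.83, 2.49, -1.75])])
10
  ([-112.0, -20.0, 129.0], [(55, [-0.04, 2.27, 0.3]), (40, [-0.06, 2.47, -0.14]), (25, [0.08, 2.62, -0.7]), (10, [0.44, 2.68, -1.38]), (0, [0.72, 2.65, -1
[... 1401 characters left out ...]
41]), (10, [0.26, 2.44, -0.95]), (0, [0.45, 2.45, -1.32])])
60
  ([-4.0, -20.0, 277.0], [(55, [0.02, 1.86, 0.65]), (40, [-0.07, 2.09, 0.25]), (25, [-0.07, 2.29, -0.2]), (10, [0.05, 2.42, -0.73]), (0, [0.21, 2.47, -1.11])])
  ([26.0, -20.0, 219.0], [(55, [0.13, 1.87, 0.53]), (40, [0.06, 2.1, 0.11]), (25, [0.09, 2.28, -0.36]), (10, [0.25, 2.39, -0.89]), (0, [0.42, 2.4, -1.25])])
68
  ([23.0, -20.0, 289.0], [(55, [0.07, 1.78, 0.68]), (40, [-0.02, 2.02, 0.28]), (25, [-0.03, 2.22, -0.17]), (10, [0.07, 2.36, -0.68]), (0, [0.22, 2.4, -1.05])])
  ([45.0, -20.0, 228.0], [(55, [0.16, 1.82, 0.55]), (40, [0.09, 2.05, 0.13]), (25, [0.11, 2.23, -0.33]), (10, [0.26, 2.34, -0.85]), (0, [0.41, 2.36, -1.2])])
```

Run:
```python
from h import *
plan([-168,-40,145],55);
T=toolR(55); print((T.inv().apply(hp([-113,-40,72])-hp([-168,-40,145]))/.03).round(3), T.inv().apply(H.apply([0,1,0])).round(3),T.inv().apply([0,0,1]).round(3),T.inv().apply(H.apply([1,0,0])).round(3))
```

```text
turn(6deg) [ 0.01 -1.7  -0.01] then shift(30mm) [-2.36 -0.18  2.56] shift now [-2.78 -0.18  2.1 ]
[0.106 0.    3.045] [-0. -1. -0.] [ 0.574  0.    -0.819] [0.819 0.    0.574]
```

Request:
drive_tool --steps "0 0 0 0 -.85 0 0;0 0 0 0 -.85 0 0;-.3 -.02 .32 0 0 0 0;-.3 -.02 .32 0 0 0 0;-.3 -.02 .32 0 0 0 0;-.3 -.02 .32 0 0 0 0;-.3 -.02 .32 0 0 0 0;-.3 -.02 .32 0 0 0 0;-.3 -.02 .32 0 0 0 0;-.26 -.02 .32 0 0 0 0"

```text
time_s: 11.2
tool_pos: [0.5061, -0.0125, 0.1442]
tcp_rot: [-0.008, 0.954, 0.027, 0.299]
force: [-0.3, 0.2, -0.7]
opening: 0.0002
grasp_force: 0.0
```

Run:
```python
from h import *
show();plan([-113,-40,72],55)
```

```text
t 11.2 housing mm [-168.4  -40.1  144.2] z [ 0.57  -0.    -0.821] F(h) [-0.25  0.23 -0.71] q [ 0.63 -0.26 -0.62  2.35 -0.42  0.42 -1.2 ] 0.00020723283790314063
turn(6deg) [0.   0.04 0.  ] then shift(30mm) [ 0.13 -0.    3.03] shift now [ 0.14 -0.    3.03]
```

Request:
drive_tool --steps "0 0 .31 0 0 0 0;0 0 .31 0 0 0 0;0 0 .31 0 0 0 0;0 0 .31 0 0 0 0;0 0 .31 0 0 0 0;0 0 .31 0 0 0 0;.02 0 .3 0 0 0 0;.02 0 .3 0 0 0 0;.03 0 .3 0 0 0 0;.03 0 .25 0 0 0 0"

```text
time_s: 12.2
tool_pos: [0.5605, -0.0098, 0.0719]
tcp_rot: [-0.008, 0.954, 0.027, 0.299]
force: [0.5, -0.1, -0.5]
opening: 0.0004
grasp_force: 0.0
```

Run:
```python
from h import *
show();plan([-113,-20,72],55)
```

```text
t 12.2 housing mm [-113.9  -40.5   71.9] z [ 0.57  -0.    -0.822] F(h) [ 0.48 -0.14 -0.55] q [ 0.71  0.08 -0.78  2.29  0.26  0.19 -1.81] 0.000408414311377659
turn(6deg) [ 0.    0.04 -0.  ] then shift(30mm) [ 0.03 -0.68  0.02] shift now [ 0.03 -0.68  0.02]
```

Request:
drive_tool --steps "0 -.06 0 0 0 0 0;0 -.06 0 0 0 0 0;0 -.06 0 0 0 0 0;0 -.06 0 0 0 0 0;0 -.06 0 0 0 0 0;0 -.06 0 0 0 0 0;0 -.06 0 0 0 0 0;0 -.06 0 0 0 0 0;0 -.06 0 0 0 0 0;0 -.02 0 0 0 0 0"

```text
time_s: 13.2
tool_pos: [0.5599, 0.0087, 0.0729]
tcp_rot: [-0.009, 0.954, 0.028, 0.299]
force: [-0.8, -0.8, 0.1]
opening: 0.0005
grasp_force: 0.0
```

Request:
drive_tool --steps "0 -.03 0 0 0 0 0;0 -.03 0 0 0 0 0;0 -.03 0 0 0 0 0;0 -.03 0 0 0 0 0;0 -.03 0 0 0 0 0;0 -.03 0 0 0 0 0;0 -.02 0 0 0 0 0;0 0 0 0 0 0 0;0 0 0 0 0 0 0;0 0 0 0 0 0 0"

```text
time_s: 14.2
tool_pos: [0.5596, 0.0144, 0.0728]
tcp_rot: [-0.009, 0.954, 0.027, 0.299]
force: [0.5, -0.0, 0.2]
opening: 0.0006
grasp_force: 0.0
```

Request:
drive_tool --steps "0 -.03 0 0 0 0 0;0 -.03 0 0 0 0 0;0 -.03 0 0 0 0 0;0 -.03 0 0 0 0 0;0 -.03 0 0 0 0 0;0 0 0 0 0 0 0;0 0 0 0 0 0 0;0 0 0 0 0 0 0;0 0 0 0 0 0 0;0 0 0 0 0 0 0"

```text
time_s: 15.2
tool_pos: [0.5593, 0.0189, 0.0729]
tcp_rot: [-0.009, 0.954, 0.027, 0.299]
force: [0.1, -0.1, 1.1]
opening: 0.0004
grasp_force: 0.0
```

Run:
```python
from h import *
show()
```

```text
t 15.2 housing mm [-113.5  -11.8   72.9] z [ 0.571  0.001 -0.821] F(h) [ 0.11 -0.12  1.09] q [ 0.59  0.06 -0.73  2.3   0.43  0.2  -2.04] 0.00041682812508738343
```

Request:
drive_tool --steps "0 -.03 0 0 0 0 0;0 -.03 0 0 0 0 0;0 -.03 0 0 0 0 0;0 -.03 0 0 0 0 0;0 0 0 0 0 0 0;0 0 0 0 0 0 0;0 0 0 0 0 0 0;0 0 0 0 0 0 0;0 0 0 0 0 0 0;0 0 0 0 0 0 0"

```text
time_s: 16.2
tool_pos: [0.5591, 0.0224, 0.0729]
tcp_rot: [-0.009, 0.954, 0.027, 0.299]
force: [0.9, -2.5, 0.9]
opening: 0.0005
grasp_force: 1.2
```

Request:
drive_tool --steps "0 -.03 0 0 0 0 0;0 -.03 0 0 0 0 0;0 -.03 0 0 0 0 0;0 -.03 0 0 0 0 0;0 0 0 0 0 0 0;0 0 0 0 0 0 0;0 0 0 0 0 0 0;0 0 0 0 0 0 0;0 0 0 0 0 0 0;0 0 0 0 0 0 0"

```text
time_s: 17.2
tool_pos: [0.5589, 0.0261, 0.0728]
tcp_rot: [-0.009, 0.954, 0.027, 0.299]
force: [-0.1, -2.8, 1.0]
opening: 0.0001
grasp_force: 1.5
```

Run:
```python
from h import *
show()
```

```text
t 17.2 housing mm [-113.5   -4.6   72.8] z [ 0.571  0.001 -0.821] F(h) [-0.24 -2.8   1.03] q [ 0.56  0.06 -0.73  2.3   0.48  0.21 -2.1 ] 0.00011274309865279535
```

Request:
drive_tool --steps "0 -.05 0 0 0 0 0;0 -.05 0 0 0 0 0;0 -.05 0 0 0 0 0;0 -.05 0 0 0 0 0;0 -.05 0 0 0 0 0;0 -.05 0 0 0 0 0;0 -.05 0 0 0 0 0;0 -.05 0 0 0 0 0;0 -.03 0 0 0 0 0;0 0 0 0 0 0 0"

```text
time_s: 18.2
tool_pos: [0.5584, 0.0386, 0.073]
tcp_rot: [-0.008, 0.954, 0.027, 0.299]
force: [2.6, -5.8, -1.6]
opening: 0.0005
grasp_force: 2.6
```

Run:
```python
from h import *
show()
```

```text
t 18.2 housing mm [-113.3    7.9   73. ] z [ 0.572  0.    -0.82 ] F(h) [ 2.23 -5.9  -1.62] q [ 0.52  0.06 -0.72  2.3   0.56  0.22 -2.21] 0.0004845589013922522
```

Request:
drive_tool --steps "0 0 .05 0 0 0 0;0 0 .05 0 0 0 0;0 0 .05 0 0 0 0;0 0 .05 0 0 0 0;.025 0 0 0 0 0 0;.025 0 0 0 0 0 0;.025 0 0 0 0 0 0;.025 0 0 0 0 0 0;0 0 0 0 0 0 0;0 0 0 0 0 0 0"

```text
time_s: 19.2
tool_pos: [0.5625, 0.0384, 0.0682]
tcp_rot: [-0.008, 0.954, 0.027, 0.298]
force: [-4.5, -5.5, -1.4]
opening: 0.0005
grasp_force: 2.9
```

Run:
```python
from h import *
show()
```

```text
t 19.2 housing mm [-109.2    7.5   68.2] z [ 0.569 -0.001 -0.823] F(h) [-4.84 -5.2  -1.39] q [ 0.5   0.08 -0.7   2.29  0.62  0.22 -2.27] 0.0004510750525634569
```

Request:
drive_tool --steps ".025 0 -.035 0 0 0 0;.025 0 -.035 0 0 0 0;.025 0 -.035 0 0 0 0;.025 0 -.035 0 0 0 0;.025 0 -.035 0 0 0 0;.025 0 -.035 0 0 0 0;.025 0 -.035 0 0 0 0;0 0 0 0 0 0 0;0 0 0 0 0 0 0;0 0 0 0 0 0 0"

```text
time_s: 20.2
tool_pos: [0.5614, 0.0381, 0.0761]
tcp_rot: [-0.008, 0.955, 0.027, 0.297]
force: [-4.2, -6.2, -6.5]
opening: 0.0009
grasp_force: 5.2
```

Run:
```python
from h import *
show()
```

```text
t 20.2 housing mm [-110.3    7.3   76.1] z [ 0.567 -0.001 -0.824] F(h) [-4.57 -5.91 -6.5 ] q [ 0.53  0.06 -0.73  2.29  0.52  0.24 -2.17] 0.000854708976289953
```

Request:
drive_tool --steps ".033 0 -.034 0 0 0 0;.033 0 -.034 0 0 0 0;.033 0 -.034 0 0 0 0;.033 0 -.034 0 0 0 0;.033 0 -.034 0 0 0 0;.033 0 -.034 0 0 0 0;.033 0 -.034 0 0 0 0;.033 0 -.034 0 0 0 0;.033 0 -.034 0 0 0 0;.033 0 -.034 0 0 0 0"

```text
time_s: 21.2
tool_pos: [0.5633, 0.0382, 0.0896]
tcp_rot: [-0.008, 0.955, 0.027, 0.296]
force: [-2.9, -5.9, -9.6]
opening: 0.0004
grasp_force: 5.4
```

Run:
```python
from h import *
show()
p,r,_=pose(); s=bot.snapshot("wrist"); cv2.imwrite("pics/w2.png",s["color"][:,:,::-1])
T=np.eye(4);T[:3,:3]=r.as_matrix();T[:3,3]=p; s["world_from_camera"]=T@s["mount"]
Q=H.inv().apply((cloud(s)[s["depth"]>0]-O))*1000
m=(abs(Q[:,0])<95)&(abs(Q[:,1])<110)&(Q[:,2]>88)&(Q[:,2]<220);Q=Q[m]
c=np.polyfit(Q[:,0],Q[:,2],1); print(len(Q),"cover deg",np.degrees(np.arctan(-c[0]))-5,c)
```

```text
t 21.2 housing mm [-108.4    7.3   89.6] z [ 0.566 -0.001 -0.825] F(h) [-3.18 -5.73 -9.57] q [ 0.56  0.04 -0.76  2.27  0.39  0.26 -2.05] 0.0004075552923911301
134162 cover deg 3.6063084884330383 [ -0.15134841 105.82070271]
```

Request:
drive_tool --steps ".033 0 -.03 0 0 0 0;.033 0 -.03 0 0 0 0;.033 0 -.03 0 0 0 0;.033 0 -.03 0 0 0 0;.033 0 -.03 0 0 0 0;.033 0 -.03 0 0 0 0;0 0 0 0 0 0 0;0 0 0 0 0 0 0;0 0 0 0 0 0 0;0 0 0 0 0 0 0"

```text
time_s: 22.25
tool_pos: [0.5653, 0.0383, 0.0977]
tcp_rot: [-0.008, 0.955, 0.027, 0.296]
force: [-8.2, -5.8, -3.5]
opening: 0.0009
grasp_force: 5.7
```

```bash
cat >> h.py <<'E'
def cover():
    p,r,_=pose(); s=bot.snapshot("wrist")
    T=np.eye(4);T[:3,:3]=r.as_matrix();T[:3,3]=p; s["world_from_camera"]=T@s["mount"]
    Q=H.inv().apply((cloud(s)[s["depth"]>0]-O))*1000
    m=(Q[:,0]>-95)&(Q[:,0]<95)&(abs(Q[:,1])<110)&(Q[:,2]>90)&(Q[:,2]<300);Q=Q[m]
    c=np.polyfit(Q[:,0],Q[:,2],1); print(len(Q),"cover deg",np.degrees(np.arctan(-c[0]))-5,c)
E
python3 - <<'E'
from h import *
show();cover()
E
```

```text
t 22.25 housing mm [-106.5    7.2   97.7] z [ 0.566 -0.001 -0.824] F(h) [-8.49 -5.3  -3.46] q [ 0.57  0.02 -0.76  2.26  0.33  0.28 -1.99] 0.0009171751684583476
134629 cover deg 5.676287512914913 [ -0.18852336 109.5182388 ]
```

The cover is at 0.10 rad, past the catch, with the paddle still held aside. Next I ease the paddle back, then lift.

Request:
drive_tool --steps "0 .08 0 0 0 0 0;0 .08 0 0 0 0 0;0 .08 0 0 0 0 0;0 .08 0 0 0 0 0;0 .08 0 0 0 0 0;0 .08 0 0 0 0 0;0 .08 0 0 0 0 0;0 .08 0 0 0 0 0;0 .06 0 0 0 0 0;0 0 0 0 0 0 0"

```text
time_s: 23.3
tool_pos: [0.5669, 0.0203, 0.0981]
tcp_rot: [-0.009, 0.954, 0.029, 0.297]
force: [-6.8, 3.2, -5.1]
opening: 0.0004
grasp_force: 4.0
```

Request:
drive_tool --steps ".075 0 -.127 0 0 0 0;.075 0 -.127 0 0 0 0;.075 0 -.127 0 0 0 0;.075 0 -.127 0 0 0 0;.075 0 -.127 0 0 0 0;.13 0 -.093 0 0 0 0;.13 0 -.093 0 0 0 0;.13 0 -.093 0 0 0 0;.13 0 -.093 0 0 0 0;.13 0 -.093 0 0 0 0"

```text
time_s: 24.3
tool_pos: [0.5736, 0.0196, 0.1432]
tcp_rot: [-0.009, 0.954, 0.028, 0.297]
force: [-12.1, 1.7, -1.8]
opening: 0.0003
grasp_force: 5.3
```

Run:
```python
from h import *
show();cover()
```

```text
t 24.3 housing mm [-99.2 -11.8 143.2] z [ 0.567  0.002 -0.824] F(h) [-11.97   2.34  -1.81] q [ 0.63 -0.06 -0.74  2.21 -0.    0.38 -1.63] 0.00026347942345648413
117455 cover deg 15.984418737561299 [ -0.38355205 128.89831315]
```

Request:
drive_tool --steps ".125 0 -.095 0 0 0 0;.125 0 -.095 0 0 0 0;.125 0 -.093 0 0 0 0;.14 0 -.07 0 0 0 0;.14 0 -.07 0 0 0 0;.14 0 -.07 0 0 0 0;.14 0 -.07 0 0 0 0;.14 0 -.07 0 0 0 0;.14 0 -.07 0 0 0 0;.14 0 -.07 0 0 0 0"

```text
time_s: 25.35
tool_pos: [0.596, 0.0205, 0.1877]
tcp_rot: [-0.009, 0.954, 0.028, 0.299]
force: [-2.4, 1.5, -5.2]
opening: 0.0006
grasp_force: 2.5
```

Run:
```python
from h import *
show();cover()
```

```text
t 25.35 housing mm [-76.8 -12.3 187.7] z [ 0.571  0.001 -0.821] F(h) [-2.33  1.65 -5.22] q [ 0.63 -0.07 -0.73  2.11 -0.03  0.47 -1.6 ] 0.0005564001049082968
97852 cover deg 32.76533231901741 [ -0.77471085 159.33624745]
```

Request:
drive_tool --steps ".143 0 -.068 0 0 0 0;.157 0 -.044 0 0 0 0;.157 0 -.044 0 0 0 0;.157 0 -.044 0 0 0 0;.157 0 -.044 0 0 0 0;.157 0 -.044 0 0 0 0;.157 0 -.044 0 0 0 0;.157 0 -.044 0 0 0 0;.157 0 -.044 0 0 0 0;.156 0 -.014 0 0 0 0"

```text
time_s: 26.4
tool_pos: [0.627, 0.0216, 0.2252]
tcp_rot: [-0.008, 0.954, 0.027, 0.299]
force: [-5.8, 1.5, -1.8]
opening: 0.0007
grasp_force: 2.9
```

Request:
drive_tool --steps ".156 0 -.014 0 0 0 0;.156 0 -.014 0 0 0 0;.156 0 -.014 0 0 0 0;.156 0 -.014 0 0 0 0;.156 0 -.014 0 0 0 0;.156 0 -.014 0 0 0 0;.156 0 -.014 0 0 0 0;.149 0 .01 0 0 0 0;.149 0 .01 0 0 0 0;.149 0 .01 0 0 0 0"

```text
time_s: 27.4
tool_pos: [0.6638, 0.0238, 0.2533]
tcp_rot: [-0.008, 0.954, 0.027, 0.3]
force: [-4.5, -0.7, -2.4]
opening: 0.0006
grasp_force: 2.7
```

Run:
```python
from h import *
show();cover()
```

```text
t 27.4 housing mm [ -8.9 -12.7 253.3] z [ 0.572  0.001 -0.82 ] F(h) [-4.54 -0.44 -2.35] q [ 0.61  0.04 -0.74  1.88  0.11  0.62 -1.7 ] 0.0005776229961668056
40016 cover deg 55.59177739599013 [ -1.77411873 270.22360731]
```

Request:
drive_tool --steps ".15 0 .035 0 0 0 0;.15 0 .035 0 0 0 0;.15 0 .035 0 0 0 0;.15 0 .035 0 0 0 0;.15 0 .035 0 0 0 0;.15 0 .035 0 0 0 0;.15 0 .035 0 0 0 0;.15 0 .035 0 0 0 0;.15 0 .035 0 0 0 0;.1 0 .025 0 0 0 0"

```text
time_s: 28.45
tool_pos: [0.7055, 0.0263, 0.2701]
tcp_rot: [-0.009, 0.954, 0.027, 0.3]
force: [-5.2, -1.3, -0.0]
opening: 0.0002
grasp_force: 2.4
```

Run:
```python
from h import *
show()
s=bot.snapshot("scene"); cv2.imwrite("pics/s2.png",s["color"][:,:,::-1])
```

```text
t 28.45 housing mm [ 32.8 -12.5 270.1] z [ 0.573  0.001 -0.82 ] F(h) [-5.28 -0.97 -0.01] q [ 0.56  0.14 -0.73  1.76  0.22  0.68 -1.78] 0.00017103666354296825
```

View pics/s2.png

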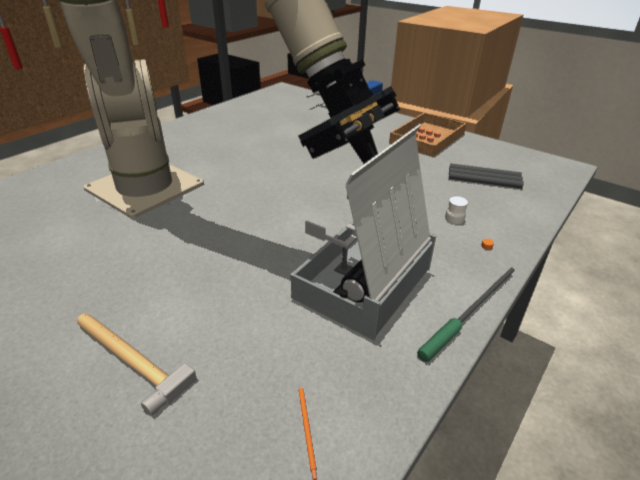

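The scene view shows the cover standing steep, with its top edge at (350–418, 130–185). The catch lever is in place at (330,235). The bystanders have not moved.

Request:
drive_tool --steps "-.1 0 -.07 0 0 0 0;-.16 0 -.12 0 0 0 0;-.2 0 -.15 0 0 0 0;-.25 0 -.18 0 0 0 0;-.25 0 -.18 0 0 0 0;-.25 0 -.18 0 0 0 0;-.25 0 -.18 0 0 0 0;-.25 0 -.18 0 0 0 0;0 0 0 0 0 0 0;0 0 0 0 0 0 0"

```text
time_s: 29.5
tool_pos: [0.6415, 0.0225, 0.271]
tcp_rot: [-0.008, 0.954, 0.027, 0.3]
force: [0.6, 0.3, 0.4]
opening: 0.0
grasp_force: 0.0
```

Run:
```python
from h import *
show()
s=bot.snapshot("scene"); Q=H.inv().apply((cloud(s)[s["depth"]>0]-O))*1000
m=(Q[:,0]>0)&(Q[:,0]<110)&(abs(Q[:,1])<115)&(Q[:,2]>120)&(Q[:,2]<285);Q=Q[m]
for lo,hi in ((-110,-40),(-40,40),(40,110)):
    q=Q[(Q[:,1]>lo)&(Q[:,1]<hi)]; c=np.polyfit(q[:,2],q[:,0],1); print(len(q),"deg",90-np.degrees(np.arctan(-c[0]))-5,np.std(q[:,0]-np.polyval(c,q[:,2])))
A=H.inv().apply((cloud(s)-O).reshape(-1,3))*1000
m=(A[:,0]<-85)&(A[:,0]>-135)&(abs(A[:,1])<60)&(A[:,2]>60)&(A[:,2]<110); print("paddle",m.sum(),A[m].mean(0).round(1),A[m].std(0).round(1))
```

```text
t 29.5 housing mm [-31.3 -12.8 271. ] z [ 0.572 -0.    -0.82 ] F(h) [0.63 0.28 0.42] q [ 0.64 -0.04 -0.74  1.91  0.    0.66 -1.62] 3.2549464275388957e-05
2355 deg 67.76129277598014 1.0410432070808884
2205 deg 67.81764262993475 1.026147000117534
1606 deg 67.77141121554072 1.0859831651397227
paddle 225 [-105.5    1.8   87. ] [12.1  1.5  9.6]
```

```bash
python3 -c "
from workcell import bot
print(bot.job_done())"
```

```text
the job is handed in; nothing more can be done
None
```

The cover now stands about 68° open with the catch sprung back and the robot clear of everything; the job was handed in at 29.5 s, no force reading between moves exceeded 13 N, and the hammer, grooved block and jar were left alone.

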